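# Set the bench magnifier over the pump port and lock it

### The job

Set up the bench magnifier for inspecting the green injection pump: swing its head round until the lens is centred over the round steel port on top of the pump, and tip the lens level. Then lock it by pushing the red clamp knob's handle clockwise (seen from above) all the way to its end stop, pressing it firmly home without forcing it; the lens must stay centred and level, and nothing else on the bench may be disturbed.

Things in the scene. Friction and masses are not known exactly. Their poses are not given: they have to be found in the camera images.
- stand: Inspection stand, fixed to the bench: dark foot 140 mm across and 24 mm high with an upright 28 mm steel post. Origin at the centre of the foot's underside (z = 0), on the post's axis; z up. It carries, about that one axis, the swivelling magnifier arm and above it the red clamp knob.
- swivel: Blue magnifier arm, 16 x 16 mm, centreline 190 mm above the table, reaching 112 mm from the post axis, with the magnifier head beyond. Origin as the stand's; the arm points along its own -y. It swivels about the post with friction (2 N at the ring moves it), at least 0.3 rad past the port both ways, and stays where it is left. At the start it stands anticlockwise of the port, from above.
- lens (a point): Centre of the lens and of its black ring, 84 mm across, 12 mm thick; always 170 mm from the post axis and 190 mm high. Own y points level to the post, z is the lens's upward normal, x anticlockwise round the post. The head tilts about its y (limit 0.6 rad) with friction: 3 to 4 N down on the rim moves it, and it stays. At the start its x side is high by 0.25 to 0.5 rad.
- pump: Dark green injection pump with an aluminium top, fixed to the bench: 255 mm long (plus a 33 mm shaft stub at one end) across the line to the post, 90 mm wide, its brass-tipped fittings 134 mm high. This origin lies not in the pump but on the post's axis at table height; the pump's middle is 170 mm along its own -y.
- port (a point): Centre of the mouth of the port, a bright steel tube 44 mm across with a dark bore, in the middle of the pump's top, 129 mm above the table, 170 mm from the post axis.
- clamp_knob: Red clamp knob, 66 mm across, 245 to 279 mm high, with one handle. Origin as the stand's; handle along own x. Clockwise from above tightens, over 1.4 to 2.9 rad: first easily (1.5 N at 60 mm from the axis), then the screw bites and the last 0.2 to 0.45 rad take about 10 N, then the stop, slightly springy. Firmly home: 12 N or more pushed at the stop; over 40 N damages it. It stays where left.
- lever_end (a point): Centre of the black 22 mm ball at the end of the clamp knob's handle, 75 mm from the post axis. The handle is a red round bar 16 mm thick, level, pointing straight out from the axis, its centreline 262 mm above the table. It is free to be pushed from its anticlockwise side.
- home (a point): Where the ball's centre is when the knob is at its end stop: fixed on the stand, 75 mm from the axis, 262 mm high. The stop is an upright steel pin, 10 mm across, 45 mm from the axis, its top 269 mm high, which the clockwise flank of the handle then reaches.
- oil_can: Bystander, to be left alone: yellow-labelled can, 52 mm across, 120 mm tall. Origin under its middle, on the table.
- paste_jar: Bystander, to be left alone: jar with red lid, 56 mm across, 60 mm tall. Origin under its middle, on the table.
- flange: Bystander, to be left alone: steel ring, 76 mm across, 20 mm thick. Origin under its middle, on the table.
- driver: Bystander, to be left alone: screwdriver with a yellow handle, lying. Origin under its middle, on the table.
- spanner: Bystander, to be left alone: steel spanner, lying. Origin under its middle, on the table.
- parts_tray: Bystander, to be left alone: blue open tray, 160 x 120 x 40 mm. Origin under its middle, on the table.
- socket: Bystander, to be left alone: upright steel cylinder, 34 mm across, 60 mm tall. Origin under its middle, on the table.
- hammer: Bystander, to be left alone: hammer, lying. Origin under its middle, on the table.

How it is judged:
By the outcome, as a careful person would: the job done as asked, in the order asked, and still so for the second after the job is handed in, with the robot touching nothing.
It also fails if it takes over 67 s, if anything falls off the work surface, if the arm or the gripper's body presses on something with over 40 N, if the wrist force passes 120 N, or if a joint passes its speed limit or range.

### The arm

A 6-joint arm with a two-finger parallel gripper is mounted at the origin on the work surface. World frame = base frame: x ahead of the robot, y to its left, z up, the work surface at z = 0. Lengths are in m, angles in rad, forces in N, time in s.
With the tool pointing down it reaches from about 0.25 to 0.725 m from the base axis. Payload 4 kg.
Tool frame: the origin (TCP) lies between the finger pads; the fingertips stand 17 mm ahead of it and the grasp point (between the pads) lies 2 mm behind it (manip.nose_length is the distance from the TCP to the fingertips, in m); z points along the fingers, y is the line along which they close (so a half turn about z gives the same grasp; the last joint's range is limited). The gripper opens to 85 mm and grips with 20 to 120 N. Pads are 22 mm wide; open, the fingers measure 114 mm over their backs; the gripper's body (76 mm by 85 mm) begins 54 mm behind the grasp point. The pads swing forward as they close: fully open they stand 13 mm farther back than shut.
Start: joints at [-1.223, 0.241, 0.005, 1.335, 0, 1.571], TCP at [0.17, -0.47, 0.248] pointing down, gripper open.
Joint ranges: [-2.72, 2.72], [-1.05, 1.87], [-1.09, 1.28], [-1.99, 2.15], [-1.42, 1.44], [-3.14, 3.14]. Speed limits (rad/s): [2.79, 2.79, 3.14, 3.14, 3.14, 3.14].

### API

Orientations are given as a unit quaternion [x, y, z, w].
In Python, from cell import manip gives the robot as it stands. The module is installed in compiled form; this text tells all that it offers.
- The arm moves only by the shell command python3 -m creep 'ROWS' [FORCE]. ROWS is JSON, a list of rows, each an object of numbers: "rx", "ry", "rz": the turn, a rotation vector about the tool's x, y, z in units of pi/2 rad (1.0 is pi/2 rad); "x", "y", "z": the shift along the tool's x, y, z in units of 2 cm (1.0 is 2 cm); "hand": the closure, from 0 (fully open) to 1 (shut). A call has 1 to 12 rows; each row shifts and turns the commanded pose from where the row before left it, along the tool's axes as they then stand; what a row does not reach is not made up. A row lasts 1/10 s, in which the tool goes at most 50 mm and 8.59 degrees, less where a joint would pass 70% of its speed; a pose out of reach is approached as far as the arm can. A call with a number of a shift or a turn outside -1 to 1 is refused whole. A call with a gripper value outside its range is refused whole. The fingers move at their own pace and stop on an object; FORCE is the grip in N (left out, the last holds). Time passes only in rows, so rows that do not move let the fingers close. It gives the time, the measured TCP pose, the force, the opening and the grip force at its end, in the units of the state.
- manip.get_state(): the state, without advancing time (a new reading comes with each control period).
- manip.get_image(name): name is "side" or "top" or "wrist"; returns the picture (420x560x3 uint8, blue, green, red); there is no depth.
- manip.camera_info(name): a dict with "mtx" (3x3 intrinsics, pixels), "cam_to_world" (4x4, takes a point from camera to world coordinates). Camera axes: x right, y down, z forward; pixel columns grow to the right and rows downward; lengths in m; the calibration is good to about 2 mm. A picture is of the moment at which its call begins: read the wrist's pose just before it. camera_info takes no time and is no camera call; for the wrist camera it gives the pose at the moment of the call.
- manip.finish_job(): hands the job in; it is judged then, once.
The state is a dict: "clock": time; "qpos": joint angles; "qd": joint speeds; "effort": joint torques, N m; "ee_pos": TCP position; "orientation": TCP orientation; "contact_force": force on the tool from outside, world axes, zero at the start; "torque": the same for the moment, N m; "opening": finger opening in m; "gripper_force": force on a finger pad.
Only numpy, scipy, OpenCV 4.12 (cv2) and the standard library are available. Lean on these libraries where they do the work, as an engineer would, in place of code of your own. Each camera call takes 0.05 s, during which the arm holds its last target. There are 200 camera calls.

## Working session

There is one attempt and no reset: what is moved stays moved. The work goes in short steps, Python scripts to look and compute and a shell command to move; the robot and the scene stay as the last step left them, time stands still between calls to the robot, and variables do not carry over. Pictures are saved under pics/ and viewed, at most 12 in all, crops included, and the job is handed in when it is done.

```bash
mkdir -p pics; ls; python3 - <<'E'
from cell import manip
import cv2, numpy as np
for n in("side","top","wrist"):
    i=manip.camera_info(n); im=manip.get_image(n); cv2.imwrite(f"pics/{n}0.png",im)
    print(n,np.round(i["mtx"],1).tolist(),np.round(i["cam_to_world"],3).tolist())
a=[cv2.imread(f"pics/{n}0.png") for n in("side","top")]
print(manip.get_state(),manip.nose_length)
E
```

```text
pics
side [[481.4, 0.0, 281.5], [0.0, 481.4, 209.7], [0.0, 0.0, 1.0]] [[0.933, -0.238, 0.269, 0.239], [-0.36, -0.612, 0.704, -1.03], [-0.003, -0.754, -0.657, 1.069], [0.0, 0.0, 0.0, 1.0]]
top [[447.0, 0.0, 273.9], [0.0, 447.0, 203.9], [0.0, 0.0, 1.0]] [[-0.029, -0.995, 0.091, 0.455], [-1.0, 0.03, 0.006, -0.059], [-0.008, -0.09, -0.996, 1.537], [0.0, 0.0, 0.0, 1.0]]
wrist [[304.6, 0.0, 279.4], [0.0, 304.6, 214.8], [0.0, 0.0, 1.0]] [[0.341, -0.894, -0.292, 0.245], [-0.94, -0.325, -0.103, -0.442], [-0.003, 0.31, -0.951, 0.373], [0.0, 0.0, 0.0, 1.0]]
{'clock': 0.15, 'qpos': array([-1.22300012e+00,  2.41243092e-01,  4.06127419e-03,  1.33521022e+00,
       -2.36657275e-05,  1.57080079e+00]), 'qd': array([ 0.00088426, -0.00368742,  0.00456636, -0.00087256, -0.00205814,
       -0.00099389]), 'effort': array([-1.65119487e-03, -3.72635007e+01,  2.52638966e+01,  1.23500943e-02,
       -4.73013790e-05,  1.91461839e-05]), 'ee_pos': array([ 0.17025611, -0.46964908,  0.2476264 ]), 'orientation': array([ 9.84917861e-01,  1.73020722e-01, -1.49703518e-04, -7.83774666e-04]), 'contact_force': array([-0.37104974, -0.507505  , -0.33384621]), 'torque': array([-0.06486571,  0.00688316,  0.01638174]), 'gripper_force': 0.0, 'opening': 0.08561139622703255} 0.017
```

View pics/top0.png

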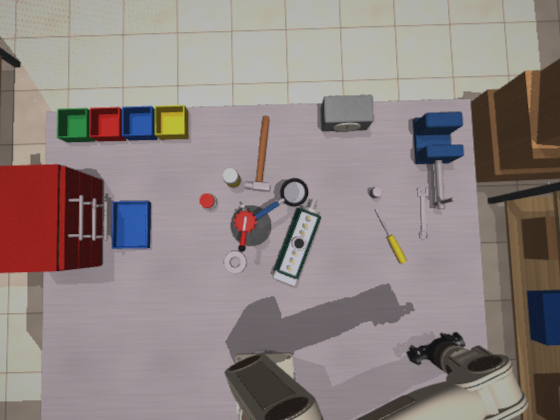

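View pics/side0.png

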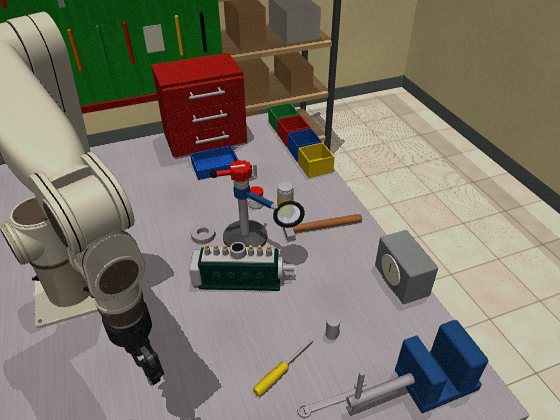

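The top view shows the knob centre near (245,221), the ball at (241,247), the lens ring at (294,192) and the port at (299,243). The side view shows the ring at (289,213) with the arm to its left, and the port at (238,247).

```bash
cat > h.py <<'E'
from cell import manip
import cv2, numpy as np
from scipy.spatial.transform import Rotation as R
def ray(n,uv,T=None):
    i=manip.camera_info(n); T=np.array(i["cam_to_world"]) if T is None else T
    d=np.linalg.inv(i["mtx"])@[uv[0],uv[1],1]; return T[:3,3],T[:3,:3]@d
def onz(n,uv,z,T=None):
    o,d=ray(n,uv,T); return o+d*(z-o[2])/d[2]
def cross(rs):
    A=np.zeros((3,3));b=np.zeros(3)
    for o,d in rs:
        d=d/np.linalg.norm(d);P=np.eye(3)-np.outer(d,d);A+=P;b+=P@o
    p=np.linalg.solve(A,b); return p,[np.linalg.norm(np.cross(p-o,d/np.linalg.norm(d))) for o,d in rs]
def proj(n,p,T=None):
    i=manip.camera_info(n); T=np.array(i["cam_to_world"]) if T is None else T
    q=np.linalg.inv(T)@np.r_[p,1]; q=i["mtx"]@q[:3]; return q[:2]/q[2]
def totool(d):  # world shift -> tool shift in rows units (2cm)
    return R.from_quat(manip.get_state()["orientation"]).inv().apply(d)/0.02
E
python3 - <<'E'
from h import *
for k,uv,z in [("knob",(245,221),.279),("ball",(241,247),.262),("lens",(294,192),.19),("port",(299,243),.129)]: print(k,onz("top",uv,z).round(3))
print(cross([ray("top",(294,192)),ray("side",(289,213))]),cross([ray("top",(299,243)),ray("side",(238,247))]))
a=cv2.imread("pics/top0.png")[160:300,185:345]; b=cv2.imread("pics/side0.png")[140:300,180:320]
cv2.imwrite("pics/c0.png",np.hstack([cv2.resize(a,(457,400),interpolation=2),cv2.resize(b,(343,400),interpolation=2)]))
E
```

```text
knob [0.523 0.031 0.279]
ball [0.45  0.045 0.262]
lens [ 0.611 -0.113  0.19 ]
port [ 0.457 -0.126  0.129]
(array([ 0.61123619, -0.11311051,  0.19508529]), [np.float64(0.0005060557264924945), np.float64(0.0005060557264925615)]) (array([ 0.45733249, -0.12592845,  0.13147226]), [np.float64(0.0002875206906893532), np.float64(0.0002875206906894903)])
```

View pics/c0.png

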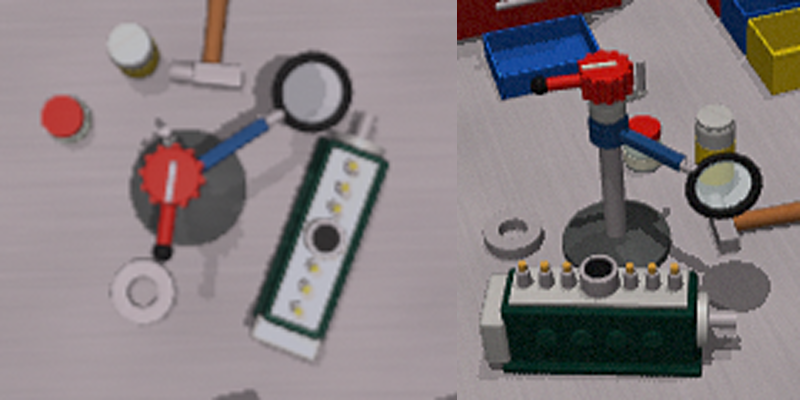

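The crop confirms it. The handle points robot-ward from the knob (ball at 163,250). The small grey stop pin is on the far side at about (160,128), so roughly 2.7 rad of clockwise travel. The lens is anticlockwise of the port with its far side high. Next I'll raise the arm and look with the wrist camera.

```bash
python3 -m creep '[{"z":-1,"x":0.5,"hand":1},{"z":-1,"x":1,"y":-0.5,"hand":1},{"z":-1,"x":1,"y":-0.5,"hand":1},{"z":-1,"x":1,"y":-0.5,"hand":1},{"z":-1,"x":1,"y":-0.5,"hand":1},{"z":-1,"x":1,"y":-0.5,"hand":1},{"z":-1,"x":1,"y":-0.5,"hand":1},{"z":-1,"x":1,"y":-0.5,"hand":1},{"x":1,"y":-0.5,"hand":1},{"x":1,"y":-0.5,"hand":1},{"x":1,"y":-0.5,"hand":1},{"x":1,"y":-0.5,"hand":1}]' 40
python3 -m creep '[{"x":1,"y":-0.6,"hand":1},{"x":1,"y":-0.6,"hand":1},{"x":1,"y":-0.6,"hand":1},{"x":1,"y":-0.6,"hand":1},{"x":1,"y":-0.6,"hand":1},{"x":1,"y":-0.6,"hand":1},{"x":1,"y":-0.6,"hand":1},{"x":1,"y":-0.6,"hand":1},{"x":1,"y":-0.6,"hand":1},{"x":1,"y":-0.6,"hand":1},{"x":1,"y":-0.6,"hand":1},{"x":1,"y":-0.6,"hand":1}]'
python3 -m creep '[{"hand":1},{"hand":1}]'
python3 - <<'E'
from h import *
T=np.array(manip.camera_info("wrist")["cam_to_world"]); np.save("T1.npy",T)
cv2.imwrite("pics/w1.png",manip.get_image("wrist")); print(T.round(3).tolist())
E
```

```text
[[0.341, -0.894, -0.292, 0.245], [-0.94, -0.325, -0.103, -0.442], [-0.003, 0.31, -0.951, 0.373], [0.0, 0.0, 0.0, 1.0]]invalid input
invalid input
invalid input
```

View pics/w1.png

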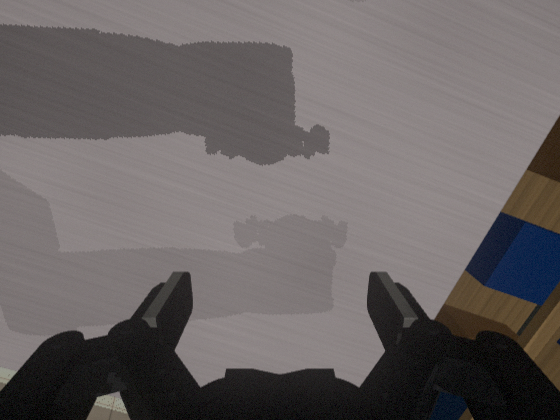

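The wrist view shows only bare bench, because the arm did not move: the rows were rejected as invalid. I'll write every key in full.

```bash
python3 -m creep '[{"rx":0,"ry":0,"rz":0,"x":0.5,"y":0,"z":-1,"hand":1}]' 40; python3 -m creep '[{"x":1,"y":-0.5,"z":-1}]'
```

```text
clock: 0.3
ee_pos: [0.1786, -0.4651, 0.2656]
orientation: [0.985, 0.172, -0.001, -0.003]
contact_force: [0.5, -0.8, -0.4]
opening: 0.0732
gripper_force: 0.0invalid input
```

```bash
python3 -m creep '[{"rx":0,"ry":0,"rz":0,"x":1,"y":-0.5,"z":-1,"hand":1},{"rx":0,"ry":0,"rz":0,"x":1,"y":-0.5,"z":-1,"hand":1},{"rx":0,"ry":0,"rz":0,"x":1,"y":-0.5,"z":-1,"hand":1},{"rx":0,"ry":0,"rz":0,"x":1,"y":-0.5,"z":-1,"hand":1},{"rx":0,"ry":0,"rz":0,"x":1,"y":-0.5,"z":-1,"hand":1},{"rx":0,"ry":0,"rz":0,"x":1,"y":-0.5,"z":-1,"hand":1},{"rx":0,"ry":0,"rz":0,"x":1,"y":-0.5,"z":-1,"hand":1},{"rx":0,"ry":0,"rz":0,"x":1,"y":-0.5,"z":0,"hand":1},{"rx":0,"ry":0,"rz":0,"x":1,"y":-0.5,"z":0,"hand":1},{"rx":0,"ry":0,"rz":0,"x":1,"y":-0.5,"z":0,"hand":1},{"rx":0,"ry":0,"rz":0,"x":1,"y":-0.5,"z":0,"hand":1},{"rx":0,"ry":0,"rz":0,"x":1,"y":-0.5,"z":0,"hand":1}]'
python3 -m creep '[{"rx":0,"ry":0,"rz":0,"x":1,"y":-0.6,"z":0,"hand":1},{"rx":0,"ry":0,"rz":0,"x":1,"y":-0.6,"z":0,"hand":1},{"rx":0,"ry":0,"rz":0,"x":1,"y":-0.6,"z":0,"hand":1},{"rx":0,"ry":0,"rz":0,"x":1,"y":-0.6,"z":0,"hand":1},{"rx":0,"ry":0,"rz":0,"x":1,"y":-0.6,"z":0,"hand":1},{"rx":0,"ry":0,"rz":0,"x":1,"y":-0.6,"z":0,"hand":1},{"rx":0,"ry":0,"rz":0,"x":1,"y":-0.6,"z":0,"hand":1},{"rx":0,"ry":0,"rz":0,"x":1,"y":-0.6,"z":0,"hand":1},{"rx":0,"ry":0,"rz":0,"x":1,"y":-0.6,"z":0,"hand":1},{"rx":0,"ry":0,"rz":0,"x":1,"y":-0.6,"z":0,"hand":1},{"rx":0,"ry":0,"rz":0,"x":0,"y":0,"z":0,"hand":1},{"rx":0,"ry":0,"rz":0,"x":0,"y":0,"z":0,"hand":1}]'
python3 - <<'E'
from h import *
T=np.array(manip.camera_info("wrist")["cam_to_world"]); np.save("T1.npy",T)
cv2.imwrite("pics/w2.png",manip.get_image("wrist")); print(T.round(3).tolist())
E
```

```text
clock: 1.5
ee_pos: [0.365, -0.2712, 0.4081]
orientation: [0.985, 0.173, -0.0, -0.0]
contact_force: [-0.2, 0.5, -0.0]
opening: -0.0004
gripper_force: 0.0
clock: 2.7
ee_pos: [0.5116, -0.0908, 0.4078]
orientation: [0.985, 0.174, -0.001, -0.0]
contact_force: [-0.8, -0.1, -0.1]
opening: 0.0001
gripper_force: 0.0
[[0.342, -0.893, -0.292, 0.586], [-0.94, -0.325, -0.105, -0.063], [-0.001, 0.311, -0.951, 0.533], [0.0, 0.0, 0.0, 1.0]]
```

View pics/w2.png

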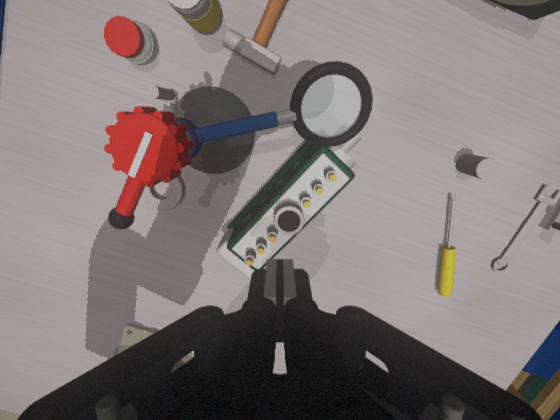

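The wrist view shows the ring centre near (331,103), the port at (289,219), the ball at (121,218), the knob at (146,147) and the stop pin at about (162,93). Now refining by masks and two-view rays.

```bash
cat > meas.py <<'E'
from h import *
from scipy.optimize import least_squares
def ring(im,c,rad,thr=45):   # dark ring outline -> ellipse
    m=(im.max(2)<thr).astype(np.uint8); M=np.zeros_like(m); cv2.circle(M,c,rad,1,-1)
    cs,_=cv2.findContours(m*M,cv2.RETR_EXTERNAL,cv2.CHAIN_APPROX_NONE)
    k=max(cs,key=cv2.contourArea); return cv2.fitEllipse(cv2.convexHull(k)),k
def blob(im,c,rad,thr=50):
    m=(im.max(2)<thr).astype(np.uint8); M=np.zeros_like(m); cv2.circle(M,c,rad,1,-1); m*=M
    n,l,s,ce=cv2.connectedComponentsWithStats(m); i=1+np.argmax(s[1:,4]); return ce[i],s[i,4]
E
python3 - <<'E'
from meas import *
T1=np.load("T1.npy"); w=cv2.imread("pics/w2.png"); t=cv2.imread("pics/top0.png"); s=cv2.imread("pics/side0.png")
e={n:ring(i,c,r)[0] for n,i,c,r in[("wrist",w,(331,103),50),("top",t,(294,192),18),("side",s,(289,213),19)]}
for n in e: print(n,np.round(e[n][0],1),np.round(e[n][1],1),round(e[n][2]))
TT={"wrist":T1,"top":None,"side":None}
L,r=cross([ray(n,e[n][0],TT[n]) for n in e]); print("lens",L.round(4),np.round(r,4))
pb={n:blob(i,c,rr) for n,i,c,rr in[("wrist",w,(289,219),13),("top",t,(299,243),7)]}
print(pb); P,r=cross([ray(n,pb[n][0],TT[n]) for n in pb]); print("port",P.round(4),np.round(r,4),[onz(n,pb[n][0],.129,TT[n]).round(4) for n in pb])
bb={n:blob(i,c,rr) for n,i,c,rr in[("wrist",w,(121,218),14),("top",t,(241,247),6),("side",s,(212,174),6)]}
print(bb); B,r=cross([ray(n,bb[n][0],TT[n]) for n in bb]); print("ball",B.round(4),np.round(r,4),onz("wrist",bb["wrist"][0],.262,T1).round(4))
Pz=onz("wrist",pb["wrist"][0],.129,T1)
f=lambda a:[np.hypot(*(a-L[:2]))-.17,np.hypot(*(a-Pz[:2]))-.17,np.hypot(*(a-B[:2]))-.075]
q=least_squares(f,[.523,.031]); A=q.x; print("axis",A,q.fun)
for n,p in(("lens",L),("port",Pz),("ball",B)): print(n,np.degrees(np.arctan2(*(p[:2]-A)[::-1])))
pin=onz("wrist",(157,93),.269,T1); print("pin",pin,np.hypot(*(pin[:2]-A)))
print("knob ctr",onz("wrist",(146,147),.279,T1))
cv2.imwrite("pics/c1.png",cv2.resize(w[60:240,80:380],(800,480),interpolation=2))
E
```

```text
Traceback (most recent call last):
  File "meas.py", line 6, in ring
    k=max(cs,key=cv2.contourArea); return cv2.fitEllipse(cv2.convexHull(k)),k
                                          ~~~~~~~~~~~~~~^^^^^^^^^^^^^^^^^^^
cv2.error: OpenCV(4.12.0) /io/opencv/modules/imgproc/src/shapedescr.cpp:361: error: (-201:Incorrect size of input array) There should be at least 5 points to fit the ellipse in function 'fitEllipseNoDirect'
```

```bash
sed -i 's/    k=max(cs,key=cv2.contourArea); return.*/    k=np.vstack([c for c in cs if len(c)>4 or cv2.contourArea(c)>3]); return cv2.fitEllipse(cv2.convexHull(k)),k/; s/thr=45/thr=60/' meas.py
cat > m1.py <<'E'
from meas import *
T1=np.load("T1.npy"); w=cv2.imread("pics/w2.png"); t=cv2.imread("pics/top0.png"); s=cv2.imread("pics/side0.png")
cv2.imwrite("pics/c1.png",cv2.resize(w[60:240,80:380],(800,480),interpolation=2))
e={n:ring(i,c,r)[0] for n,i,c,r in[("wrist",w,(331,103),50),("top",t,(294,192),18),("side",s,(289,213),19)]}
for n in e: print(n,np.round(e[n][0],1),np.round(e[n][1],1),round(e[n][2]))
TT={"wrist":T1,"top":None,"side":None}
L,r=cross([ray(n,e[n][0],TT[n]) for n in e]); print("lens",L.round(4),np.round(r,4))
pb={n:blob(i,c,rr) for n,i,c,rr in[("wrist",w,(289,219),13),("top",t,(299,243),7)]}
print(pb); P,r=cross([ray(n,pb[n][0],TT[n]) for n in pb]); print("port",P.round(4),np.round(r,4),[onz(n,pb[n][0],.129,TT[n]).round(4) for n in pb])
bb={n:blob(i,c,rr,70) for n,i,c,rr in[("wrist",w,(121,218),14),("top",t,(241,247),6),("side",s,(212,174),6)]}
print(bb); B,r=cross([ray(n,bb[n][0],TT[n]) for n in bb]); print("ball",B.round(4),np.round(r,4),onz("wrist",bb["wrist"][0],.262,T1).round(4))
Pz=onz("wrist",pb["wrist"][0],.129,T1)
f=lambda a:[np.hypot(*(a-L[:2]))-.17,np.hypot(*(a-Pz[:2]))-.17,np.hypot(*(a-B[:2]))-.075]
q=least_squares(f,[.523,.031]); A=q.x; print("axis",A,q.fun)
for n,p in(("lens",L),("port",Pz),("ball",B)): print(n,np.degrees(np.arctan2(*(p[:2]-A)[::-1])))
pin=onz("wrist",(157,93),.269,T1); print("pin",pin,np.hypot(*(pin[:2]-A)))
print("knob ctr",onz("wrist",(146,147),.279,T1))
E
python3 m1.py
```

```text
wrist [329.3 105.5] [76.9 90.6] 29
top [294. 193.] [26.9 30.8] 166
side [288.1 215.1] [28.  32.1] 51
lens [ 0.6107 -0.1113  0.1858] [0.0032 0.0029 0.0008]Traceback (most recent call last):
  File "m1.py", line 8, in <module>
    pb={n:blob(i,c,rr) for n,i,c,rr in[("wrist",w,(289,219),13),("top",t,(299,243),7)]}
          ~~~~^^^^^^^^
  File "meas.py", line 9, in blob
    n,l,s,ce=cv2.connectedComponentsWithStats(m); i=1+np.argmax(s[1:,4]); return ce[i],s[i,4]
                                                      ~~~~~~~~~^^^^^^^^^
    return _wrapfunc(a, 'argmax', axis=axis, out=out, **kwds)
    return bound(*args, **kwds)
ValueError: attempt to get argmax of an empty sequence
```

View pics/c1.png

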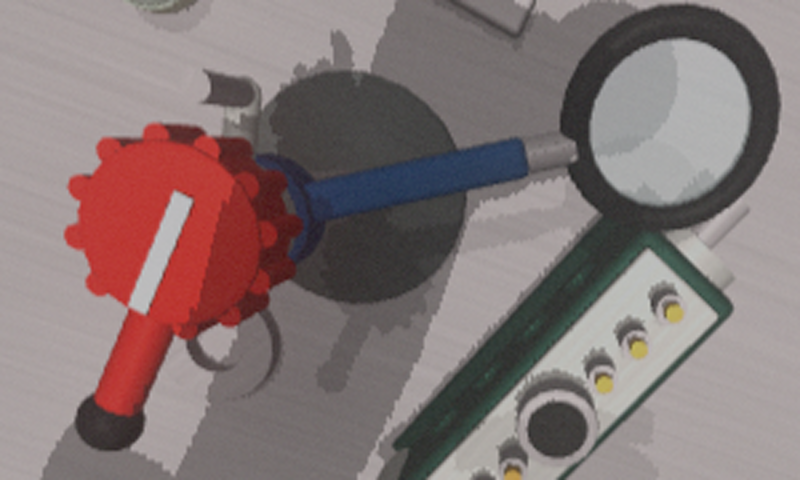

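The crop shows the ball at (108,422). The pin is a dark-flanked stub with its bright top near (190,85), i.e. full-image pixel (151,92). The port bore is at (557,428) and the ring centre at (670,115). I'll loosen the thresholds.

```bash
sed -i 's/pin=onz("wrist",(157,93)/pin=onz("wrist",(151,92)/; s/blob(i,c,rr) for/blob(i,c,rr,90) for/; s/^e=/print(w[219,289],t[243,299],w[105,295],w[218,121]);e=/; s/(329,103)/(331,103)/' m1.py
sed -i 's/thr=60/thr=75/' meas.py; sed -i 's/("top",t,(294,192),18)/("top",t,(294,192),16)/;s/,50),("top"/,46),("top"/' m1.py; python3 m1.py
```

```text
[61 61 66] [48 48 50] [47 47 46] [52 55 61]
wrist [330.4 104.2] [78.4 88.5] 32
top [293.6 191.9] [27.6 27.9] 34
side [288.1 215.3] [28.1 32.2] 48
lens [ 0.6125 -0.1109  0.1849] [0.0026 0.0013 0.0024]
{'wrist': (array([288.5325779 , 220.69971671]), np.int32(353)), 'top': (array([298.88059701, 243.        ]), np.int32(67))}
port [ 0.4567 -0.1247  0.1243] [0.0012 0.0012] [array([ 0.4579, -0.1229,  0.129 ]), array([ 0.4571, -0.1256,  0.129 ])]
{'wrist': (array([119.66666667, 219.91666667]), np.int32(312)), 'top': (array([241.36666667, 248.03333333]), np.int32(30)), 'side': (array([212.8, 173.6]), np.int32(45))}
ball [0.4469 0.0451 0.2641] [0.0008 0.001  0.001 ] [0.4463 0.0465 0.262 ]
axis [0.52179964 0.03390324] [ 0.00090406 -0.00070681  0.00075526]
lens -57.92755395519444
port -112.18752147025434
ball 171.50211237188833
pin [0.56722082 0.04051918 0.269     ] 0.04590047948060462
knob ctr [0.52532532 0.0312937  0.279     ]
```

The points agree with the text: radii within 1 mm, ball height 264 mm, pin radius 46 mm. The lens is at -58°, the port at -112°, the ball at 171.5° and home at about 25°. Next I'll put the closed fingers down on the anticlockwise side of the ring.

```bash
python3 -m creep '[{"rx":0,"ry":0,"rz":0,"x":1,"y":0.2,"z":0,"hand":1},{"rx":0,"ry":0,"rz":0,"x":1,"y":0.2,"z":0,"hand":1},{"rx":0,"ry":0,"rz":0,"x":1,"y":0.2,"z":0,"hand":1},{"rx":0,"ry":0,"rz":0,"x":1,"y":0.2,"z":0,"hand":1},{"rx":0,"ry":0,"rz":0,"x":1,"y":0.2,"z":0,"hand":1},{"rx":0,"ry":0,"rz":0,"x":1,"y":0.3,"z":0,"hand":1},{"rx":0,"ry":0,"rz":0,"x":1,"y":0.3,"z":0,"hand":1},{"rx":0,"ry":0,"rz":0,"x":0.8,"y":0.3,"z":0,"hand":1},{"rx":0,"ry":0,"rz":0,"x":0,"y":0,"z":1,"hand":1},{"rx":0,"ry":0,"rz":0,"x":0,"y":0,"z":1,"hand":1},{"rx":0,"ry":0,"rz":0,"x":0,"y":0,"z":1,"hand":1},{"rx":0,"ry":0,"rz":0,"x":0,"y":0,"z":1,"hand":1}]'
python3 -m creep '[{"rx":0,"ry":0,"rz":0,"x":0,"y":0,"z":1,"hand":1},{"rx":0,"ry":0,"rz":0,"x":0,"y":0,"z":1,"hand":1},{"rx":0,"ry":0,"rz":0,"x":0,"y":0,"z":1,"hand":1},{"rx":0,"ry":0,"rz":0,"x":0,"y":0,"z":1,"hand":1},{"rx":0,"ry":0,"rz":0,"x":0,"y":0,"z":1,"hand":1},{"rx":0,"ry":0,"rz":0,"x":0,"y":0,"z":1,"hand":1},{"rx":0,"ry":0,"rz":0,"x":0,"y":0,"z":0.3,"hand":1},{"rx":0,"ry":0,"rz":0,"x":0,"y":0,"z":0,"hand":1},{"rx":0,"ry":0,"rz":0,"x":0,"y":0,"z":0,"hand":1}]'
```

```text
clock: 3.95
ee_pos: [0.6709, -0.075, 0.3274]
orientation: [0.985, 0.172, -0.0, 0.0]
contact_force: [0.7, -0.6, 0.2]
opening: -0.0002
gripper_force: 0.0
clock: 4.85
ee_pos: [0.6716, -0.0742, 0.2035]
orientation: [0.985, 0.173, 0.001, 0.0]
contact_force: [0.2, 0.6, 0.2]
opening: 0.0002
gripper_force: 0.0
```

```bash
python3 -m creep '[{"rx":0,"ry":0,"rz":0,"x":-0.5,"y":0.17,"z":0,"hand":1},{"rx":0,"ry":0,"rz":0,"x":-0.5,"y":0.17,"z":0,"hand":1},{"rx":0,"ry":0,"rz":0,"x":-0.5,"y":0.17,"z":0,"hand":1},{"rx":0,"ry":0,"rz":0,"x":-0.5,"y":0.17,"z":0,"hand":1},{"rx":0,"ry":0,"rz":0,"x":-0.5,"y":0.17,"z":0,"hand":1},{"rx":0,"ry":0,"rz":0,"x":-0.5,"y":0.17,"z":0,"hand":1},{"rx":0,"ry":0,"rz":0,"x":-0.5,"y":0.17,"z":0,"hand":1},{"rx":0,"ry":0,"rz":0,"x":-0.5,"y":0.17,"z":0,"hand":1},{"rx":0,"ry":0,"rz":0,"x":-0.5,"y":0.17,"z":0,"hand":1},{"rx":0,"ry":0,"rz":0,"x":-0.5,"y":0.17,"z":0,"hand":1}]'
python3 -m creep '[{"rx":0,"ry":0,"rz":0,"x":-0.36,"y":-0.1,"z":0,"hand":1},{"rx":0,"ry":0,"rz":0,"x":-0.36,"y":-0.1,"z":0,"hand":1},{"rx":0,"ry":0,"rz":0,"x":-0.36,"y":-0.1,"z":0,"hand":1},{"rx":0,"ry":0,"rz":0,"x":-0.36,"y":-0.1,"z":0,"hand":1},{"rx":0,"ry":0,"rz":0,"x":-0.36,"y":-0.1,"z":0,"hand":1},{"rx":0,"ry":0,"rz":0,"x":-0.36,"y":-0.1,"z":0,"hand":1},{"rx":0,"ry":0,"rz":0,"x":-0.36,"y":-0.1,"z":0,"hand":1},{"rx":0,"ry":0,"rz":0,"x":-0.3,"y":-0.1,"z":0,"hand":1},{"rx":0,"ry":0,"rz":0,"x":-0.2,"y":-0.1,"z":0,"hand":1},{"rx":0,"ry":0,"rz":0,"x":0,"y":0,"z":0,"hand":1}]'
python3 - <<'E'
from h import *
for n in("top","side"): cv2.imwrite(f"pics/{n}1.png",manip.get_image(n))
a=cv2.imread("pics/top1.png")[160:300,185:345]; b=cv2.imread("pics/side1.png")[140:300,180:320]
cv2.imwrite("pics/c2.png",np.hstack([cv2.resize(a,(457,400),interpolation=2),cv2.resize(b,(343,400),interpolation=2)]))
E
```

```text
clock: 5.85
ee_pos: [0.588, -0.1402, 0.202]
orientation: [0.985, 0.173, -0.0, -0.0]
contact_force: [2.4, 1.0, 0.2]
opening: 0.0004
gripper_force: 1.0
clock: 6.85
ee_pos: [0.5249, -0.143, 0.2023]
orientation: [0.985, 0.173, -0.001, -0.0]
contact_force: [0.3, 0.1, -0.1]
opening: -0.0002
gripper_force: 0.2
```

View pics/c2.png

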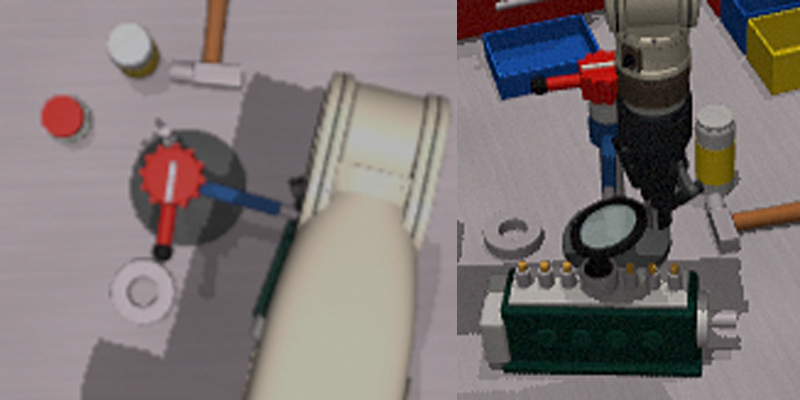

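The ring is now most of the way: side crop (610,235), just behind the port, with its anticlockwise side still high. I'll back off, rise and measure with the wrist camera.

```bash
python3 -m creep '[{"rx":0,"ry":0,"rz":0,"x":0.7,"y":0,"z":0,"hand":1},{"rx":0,"ry":0,"rz":0,"x":0.5,"y":0,"z":-0.5,"hand":1},{"rx":0,"ry":0,"rz":0,"x":0,"y":0,"z":-1,"hand":1},{"rx":0,"ry":0,"rz":0,"x":0,"y":0,"z":-1,"hand":1},{"rx":0,"ry":0,"rz":0,"x":0,"y":0,"z":-1,"hand":1},{"rx":0,"ry":0,"rz":0,"x":0,"y":0,"z":-1,"hand":1},{"rx":0,"ry":0,"rz":0,"x":0,"y":0,"z":-1,"hand":1},{"rx":0,"ry":0,"rz":0,"x":0,"y":0,"z":-1,"hand":1},{"rx":0,"ry":0,"rz":0,"x":0,"y":0,"z":-1,"hand":1},{"rx":0,"ry":0,"rz":0,"x":0,"y":0,"z":0,"hand":1},{"rx":0,"ry":0,"rz":0,"x":0,"y":0,"z":0,"hand":1}]'
python3 - <<'E'
from h import *
T=np.array(manip.camera_info("wrist")["cam_to_world"]); np.save("T2.npy",T)
w=manip.get_image("wrist");cv2.imwrite("pics/w3.png",w)
for n in("top","side"): cv2.imwrite(f"pics/{n}2.png",manip.get_image(n))
b=cv2.imread("pics/side2.png")[170:250,190:290]
print(proj("wrist",[.457,-.1235,.19],T),proj("top",[.457,-.1235,.19]),proj("side",[.457,-.1235,.19]))
cv2.imwrite("pics/c3.png",np.hstack([cv2.resize(w[80:320,160:400],(400,400),interpolation=2),cv2.resize(b,(400,400))]))
E
```

```text
clock: 8.05
ee_pos: [0.5485, -0.135, 0.3518]
orientation: [0.985, 0.173, -0.0, -0.0]
contact_force: [-0.5, -0.3, -0.6]
opening: -0.0002
gripper_force: 0.0
[240.72289083 275.53167177] [299.1412155  242.97881836] [236.1237682  230.88772434]
```

View pics/c3.png

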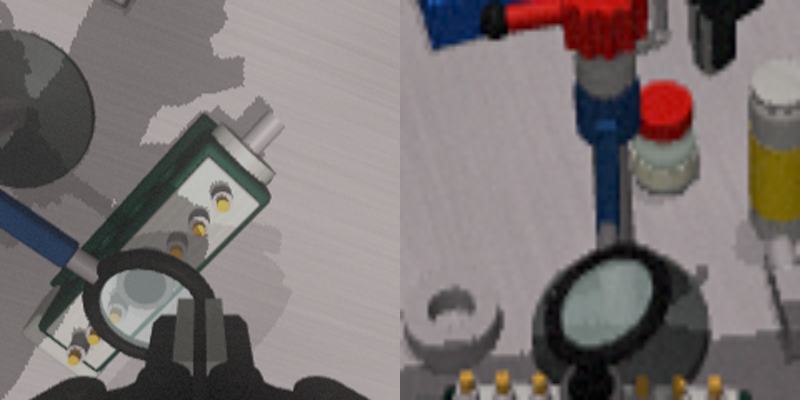

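The wrist crop shows the ring centred at about (155,305), partly behind the fingers, so full-image (253,263). The side crop shows the ring tilted with its right side high. Computing the present lens angle and the move to the press point.

```bash
python3 - <<'E'
from meas import *
T=np.load("T2.npy"); A=np.array([.5222,.0335])
t=cv2.imread("pics/top2.png")
for n,uv,TT in(("w",(252,263),T),):
    p=onz("wrist",uv,.19,TT); print(p,np.hypot(*(p[:2]-A)),np.degrees(np.arctan2(*(p[:2]-A)[::-1])))
# blue arm direction from wrist and top
for n,im,TT in(("wrist",cv2.imread("pics/w3.png"),T),("top",t,None)):
    h=cv2.cvtColor(im,cv2.COLOR_BGR2HSV); m=cv2.inRange(h,(105,120,40),(125,255,255))
    ys,xs=np.nonzero(m); P=np.array([onz(n,(x,y),.195,TT)[:2] for x,y in zip(xs,ys)]); d=P-A; r=np.hypot(*d.T)
    k=(r>.04)&(r<.125); d=d[k]; print(n,k.sum(), np.degrees(np.arctan2(*d.mean(0)[::-1])),r[k].max())
E
```

```text
[ 0.4750814  -0.13010451  0.19      ] 0.17025451196139693 -106.06656354897832
wrist 918 -106.67345971446548 0.10982603245729927Traceback (most recent call last):
  File "<stdin>", line 9, in <module>
  File "h.py", line 8, in onz
    o,d=ray(n,uv,T); return o+d*(z-o[2])/d[2]
        ~~~^^^^^^^^
  File "h.py", line 5, in ray
    i=manip.camera_info(n); T=np.array(i["cam_to_world"]) if T is None else T
ValueError: time passes only in moves, steps and waits
```

```bash
python3 - <<'E'
s=open('h.py').read()
s=s.replace("def ray","C={}\ndef ci(n):\n    if n not in C: C[n]=manip.camera_info(n)\n    return C[n]\ndef ray").replace("i=manip.camera_info(n);","i=ci(n);")
open('h.py','w').write(s)
E
python3 -m creep '[{"rx":0,"ry":0,"rz":0,"x":-0.9,"y":-0.18,"z":0,"hand":1},{"rx":0,"ry":0,"rz":0,"x":-0.95,"y":-0.18,"z":0,"hand":1},{"rx":0,"ry":0,"rz":0,"x":0,"y":0,"z":1,"hand":1},{"rx":0,"ry":0,"rz":0,"x":0,"y":0,"z":1,"hand":1},{"rx":0,"ry":0,"rz":0,"x":0,"y":0,"z":1,"hand":1},{"rx":0,"ry":0,"rz":0,"x":0,"y":0,"z":1,"hand":1},{"rx":0,"ry":0,"rz":0,"x":0,"y":0,"z":1,"hand":1},{"rx":0,"ry":0,"rz":0,"x":0,"y":0,"z":0.75,"hand":1},{"rx":0,"ry":0,"rz":0,"x":0,"y":0,"z":0,"hand":1},{"rx":0,"ry":0,"rz":0,"x":0,"y":0,"z":0,"hand":1}]'
python3 -m creep '[{"rx":0,"ry":0,"rz":0,"x":0,"y":0,"z":0.1,"hand":1},{"rx":0,"ry":0,"rz":0,"x":0,"y":0,"z":0.1,"hand":1},{"rx":0,"ry":0,"rz":0,"x":0,"y":0,"z":0.1,"hand":1},{"rx":0,"ry":0,"rz":0,"x":0,"y":0,"z":0.1,"hand":1}]'
python3 -m creep '[{"rx":0,"ry":0,"rz":0,"x":0,"y":0,"z":0.1,"hand":1},{"rx":0,"ry":0,"rz":0,"x":0,"y":0,"z":0.1,"hand":1},{"rx":0,"ry":0,"rz":0,"x":0,"y":0,"z":0.1,"hand":1},{"rx":0,"ry":0,"rz":0,"x":0,"y":0,"z":0.1,"hand":1}]'
python3 -m creep '[{"rx":0,"ry":0,"rz":0,"x":0,"y":0,"z":0.1,"hand":1},{"rx":0,"ry":0,"rz":0,"x":0,"y":0,"z":0.1,"hand":1},{"rx":0,"ry":0,"rz":0,"x":0,"y":0,"z":0,"hand":1}]'
```

```text
clock: 9.2
ee_pos: [0.5108, -0.1408, 0.2368]
orientation: [0.985, 0.173, -0.001, -0.0]
contact_force: [0.3, -0.3, -0.6]
opening: 0.0001
gripper_force: 0.0
clock: 9.6
ee_pos: [0.5114, -0.141, 0.2295]
orientation: [0.985, 0.173, 0.0, 0.0]
contact_force: [-0.4, -0.5, -0.6]
opening: 0.0
gripper_force: 0.0
clock: 10.0
ee_pos: [0.512, -0.1412, 0.222]
orientation: [0.985, 0.173, 0.001, 0.0]
contact_force: [1.5, -0.9, 4.3]
opening: -0.0001
gripper_force: 2.1
clock: 10.3
ee_pos: [0.5117, -0.1414, 0.2175]
orientation: [0.985, 0.173, 0.0, 0.001]
contact_force: [2.3, -2.4, 4.2]
opening: -0.0003
gripper_force: 1.9
```

```bash
python3 -m creep '[{"rx":0,"ry":0,"rz":0,"x":0,"y":0,"z":0.1,"hand":1},{"rx":0,"ry":0,"rz":0,"x":0,"y":0,"z":0.1,"hand":1},{"rx":0,"ry":0,"rz":0,"x":0,"y":0,"z":0,"hand":1},{"rx":0,"ry":0,"rz":0,"x":0,"y":0,"z":0,"hand":1}]'
python3 - <<'E'
from h import *
for k in range(1): print(manip.get_state()["ee_pos"])
E
```

```text
clock: 10.7
ee_pos: [0.5109, -0.1409, 0.2129]
orientation: [0.985, 0.173, -0.001, -0.0]
contact_force: [2.2, -2.7, 2.9]
opening: -0.0
gripper_force: 1.4
[ 0.51086022 -0.14086303  0.21292315]
```

```bash
python3 -m creep '[{"rx":0,"ry":0,"rz":0,"x":0,"y":0,"z":-0.5,"hand":1},{"rx":0,"ry":0,"rz":0,"x":0,"y":0,"z":-1,"hand":1},{"rx":0,"ry":0,"rz":0,"x":0,"y":0,"z":-1,"hand":1},{"rx":0,"ry":0,"rz":0,"x":0,"y":0,"z":-1,"hand":1},{"rx":0,"ry":0,"rz":0,"x":-1,"y":0,"z":-1,"hand":1},{"rx":0,"ry":0,"rz":0,"x":-1,"y":0,"z":-1,"hand":1},{"rx":0,"ry":0,"rz":0,"x":-1,"y":0,"z":-1,"hand":1},{"rx":0,"ry":0,"rz":0,"x":-1,"y":0,"z":-1,"hand":1},{"rx":0,"ry":0,"rz":0,"x":-1,"y":0,"z":-1,"hand":1},{"rx":0,"ry":0,"rz":0,"x":-0.7,"y":0,"z":-1,"hand":1},{"rx":0,"ry":0,"rz":0,"x":0,"y":0,"z":0,"hand":1},{"rx":0,"ry":0,"rz":0,"x":0,"y":0,"z":0,"hand":1}]'
cat > look.py <<'E'
import sys
from meas import *
k=sys.argv[1]; T=np.array(ci("wrist")["cam_to_world"]); np.save(f"T{k}.npy",T)
w=manip.get_image("wrist"); cv2.imwrite(f"pics/w{k}.png",w); s=manip.get_image("side"); cv2.imwrite(f"pics/s{k}.png",s)
t=manip.get_image("top"); cv2.imwrite(f"pics/t{k}.png",t)
A=np.array([.5222,.0335]); ang=lambda p:np.degrees(np.arctan2(*(p[:2]-A)[::-1]))
for n,im in(("wrist",w),("top",t)):
    h=cv2.cvtColor(im,cv2.COLOR_BGR2HSV); m=cv2.inRange(h,(105,120,40),(125,255,255))
    ys,xs=np.nonzero(m); P=np.array([onz(n,(x,y),.195)[:2] for x,y in zip(xs,ys)]); d=P-A; r=np.hypot(*d.T)
    q=(r>.045)&(r<.112); print(n,"arm",q.sum(),ang(P[q].mean(0)))
c0=proj("wrist",[.457,-.1235,.19]); print("expected ring px",c0, proj("side",[.457,-.1235,.19]))
cv2.imwrite(f"pics/v{k}.png",np.hstack([cv2.resize(w[:300,130:430],(400,400)),cv2.resize(s[180:260,190:290],(400,400))]))
E
python3 look.py 4
```

```text
clock: 11.9
ee_pos: [0.4039, -0.1795, 0.4032]
orientation: [0.985, 0.173, 0.0, -0.0]
contact_force: [-0.0, -0.4, -0.2]
opening: -0.0001
gripper_force: 0.0
wrist arm 1068 -107.69429206085816
top arm 103 -107.92851550384555
expected ring px [248.08843183 125.74044153] [236.1237682  230.88772434]
```

View pics/v4.png

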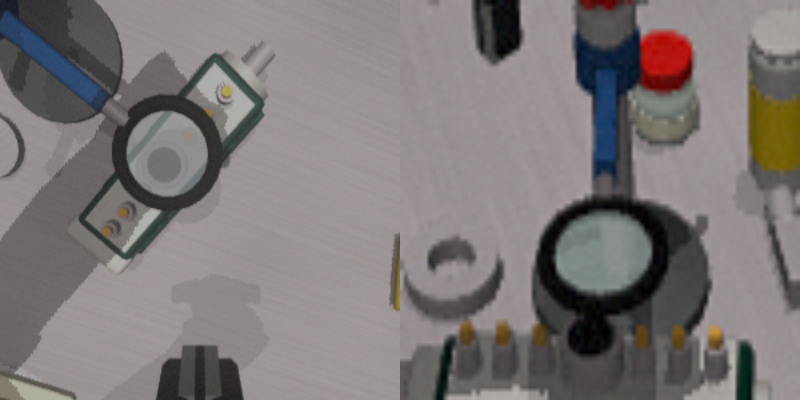

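The wrist crop shows the ring centre at (167,152), with the port bore seen through the lens at (163,165). The side crop shows the ring looking nearly level. Now measuring the offset and residual tilt from the ring contour.

```bash
cat > rm.py <<'E'
import sys
from meas import *
k=sys.argv[1]; T=np.load(f"T{k}.npy"); w=cv2.imread(f"pics/w{k}.png"); s=cv2.imread(f"pics/s{k}.png")
c=tuple(int(v) for v in sys.argv[2].split(",")); port=tuple(float(v) for v in sys.argv[3].split(","))
A=np.array([.5222,.0335]); ang=lambda p:np.degrees(np.arctan2(*(p[:2]-A)[::-1]))
def fit(im,c,R):
    m=(cv2.GaussianBlur(im,(3,3),0).max(2)<80).astype(np.uint8); M=np.zeros_like(m); cv2.circle(M,c,R,1,-1)
    cs,h=cv2.findContours(m*M,cv2.RETR_CCOMP,cv2.CHAIN_APPROX_NONE)
    holes=[q for q,hh in zip(cs,h[0]) if hh[3]>=0 and len(q)>10]
    return cv2.fitEllipse(max(holes,key=cv2.contourArea))   # inner edge of the ring
e=fit(w,c,int(sys.argv[4])); es=fit(s,tuple(int(v) for v in sys.argv[5].split(",")),17)
print("inner w",np.round(e,1) if 0 else e,"side",es)
L=onz("wrist",e[0],.193,T); P=onz("wrist",port,.129,T)
print("lens",L.round(4),np.hypot(*(L[:2]-A)),ang(L),"port",P.round(4),np.hypot(*(P[:2]-A)),ang(P),"deg to go",ang(L)-ang(P))
th=np.radians(ang(L)); C3=np.r_[A+.17*np.array([np.cos(th),np.sin(th)]),.193]; t=np.array([-np.sin(th),np.cos(th),0]); rr=np.array([np.cos(th),np.sin(th),0])
for tau in(-.15,0,.15):   # expected shape at three tilts, for calibration of slope only
    n=t*np.cos(tau)+np.array([0,0,np.sin(tau)]); pts=[C3+.033*(n*np.cos(a)+rr*np.sin(a)) for a in np.linspace(0,6.28,60)]
    for nm,TT in(("wrist",T),("side",None)):
        print(tau,nm,cv2.fitEllipse(np.float32([proj(nm,p,TT) for p in pts])))
E
python3 rm.py 4 255,114 252.2,123.8 46 240,230
```

```text
inner w ((254.9053497314453, 114.82941436767578), (62.02541732788086, 65.89330291748047), 169.6959991455078) side ((240.23704528808594, 230.2761688232422), (17.10670280456543, 24.877992630004883), 85.8766860961914)
lens [ 0.4701 -0.1271  0.193 ] 0.16881596871638063 -107.99391762601442 port [ 0.4572 -0.1225  0.129 ] 0.16898789277057058 -112.62805984607844 deg to go 4.634142220064021
-0.15 wrist ((255.51661682128906, 114.89488220214844), (62.9478645324707, 66.06055450439453), 163.71371459960938)
-0.15 side ((241.12379455566406, 230.1689453125), (17.129934310913086, 25.053157806396484), 96.83907318115234)
0 wrist ((255.79611206054688, 114.49942016601562), (62.8605842590332, 66.495361328125), 167.38352966308594)
0 side ((241.1553955078125, 230.17251586914062), (17.13656997680664, 25.07155990600586), 85.1097412109375)
0.15 wrist ((256.04425048828125, 114.13252258300781), (61.898704528808594, 66.40008544921875), 160.78904724121094)
0.15 side ((241.18701171875, 230.16917419433594), (16.763347625732422, 25.083389282226562), 73.6307373046875)
```

Tilt is about -0.01 rad, so level. The swing still needs about 4.5°. I'll go back behind the ring and nudge.

```bash
python3 -m creep '[{"rx":0,"ry":0,"rz":0,"x":1,"y":0.1,"z":0,"hand":1},{"rx":0,"ry":0,"rz":0,"x":1,"y":0.1,"z":0,"hand":1},{"rx":0,"ry":0,"rz":0,"x":1,"y":0.1,"z":0,"hand":1},{"rx":0,"ry":0,"rz":0,"x":1,"y":0.1,"z":0,"hand":1},{"rx":0,"ry":0,"rz":0,"x":1,"y":0.1,"z":0,"hand":1},{"rx":0,"ry":0,"rz":0,"x":1,"y":0,"z":0,"hand":1},{"rx":0,"ry":0,"rz":0,"x":0.9,"y":0,"z":0,"hand":1},{"rx":0,"ry":0,"rz":0,"x":0,"y":0,"z":1,"hand":1},{"rx":0,"ry":0,"rz":0,"x":0,"y":0,"z":1,"hand":1},{"rx":0,"ry":0,"rz":0,"x":0,"y":0,"z":1,"hand":1},{"rx":0,"ry":0,"rz":0,"x":0,"y":0,"z":1,"hand":1},{"rx":0,"ry":0,"rz":0,"x":0,"y":0,"z":1,"hand":1}]'
python3 -m creep '[{"rx":0,"ry":0,"rz":0,"x":0,"y":0,"z":1,"hand":1},{"rx":0,"ry":0,"rz":0,"x":0,"y":0,"z":1,"hand":1},{"rx":0,"ry":0,"rz":0,"x":0,"y":0,"z":1,"hand":1},{"rx":0,"ry":0,"rz":0,"x":0,"y":0,"z":1,"hand":1},{"rx":0,"ry":0,"rz":0,"x":0,"y":0,"z":1,"hand":1},{"rx":0,"ry":0,"rz":0,"x":0,"y":0,"z":0,"hand":1}]'
cat > arm.py <<'E'
from h import *
A=np.array([.5222,.0335]); t=manip.get_image("top")
h=cv2.cvtColor(t,cv2.COLOR_BGR2HSV); m=cv2.inRange(h,(105,120,40),(125,255,255)); ys,xs=np.nonzero(m)
P=np.array([onz("top",(x,y),.195)[:2] for x,y in zip(xs,ys)]); r=np.hypot(*(P-A).T); q=(r>.045)&(r<.112); d=P[q].mean(0)-A
print(q.sum(),"arm deg",np.degrees(np.arctan2(d[1],d[0])),r[q].max())
E
python3 arm.py
```

```text
clock: 13.25
ee_pos: [0.537, -0.1414, 0.3008]
orientation: [0.985, 0.173, -0.001, -0.001]
contact_force: [0.0, 0.4, 0.1]
opening: -0.0002
gripper_force: 0.0
clock: 13.85
ee_pos: [0.5348, -0.141, 0.1988]
orientation: [0.985, 0.173, -0.004, -0.002]
contact_force: [-0.2, 0.4, 0.6]
opening: -0.0
gripper_force: 0.0
99 arm deg -108.1330471193716 0.11095803465805597
```

```bash
python3 -m creep '[{"rx":0,"ry":0,"rz":0,"x":-0.17,"y":-0.05,"z":0,"hand":1},{"rx":0,"ry":0,"rz":0,"x":-0.17,"y":-0.05,"z":0,"hand":1},{"rx":0,"ry":0,"rz":0,"x":-0.17,"y":-0.05,"z":0,"hand":1},{"rx":0,"ry":0,"rz":0,"x":-0.17,"y":-0.05,"z":0,"hand":1},{"rx":0,"ry":0,"rz":0,"x":-0.17,"y":-0.05,"z":0,"hand":1},{"rx":0,"ry":0,"rz":0,"x":-0.17,"y":-0.05,"z":0,"hand":1},{"rx":0,"ry":0,"rz":0,"x":-0.15,"y":-0.05,"z":0,"hand":1},{"rx":0,"ry":0,"rz":0,"x":-0.1,"y":-0.05,"z":0,"hand":1},{"rx":0,"ry":0,"rz":0,"x":0,"y":0,"z":0,"hand":1}]'; python3 arm.py
```

```text
clock: 14.8
ee_pos: [0.5105, -0.1434, 0.2036]
orientation: [0.985, 0.173, 0.0, 0.0]
contact_force: [1.6, -0.1, 1.2]
opening: 0.0001
gripper_force: 0.7
99 arm deg -111.66011796913787 0.1117258286184328
```

```bash
python3 -m creep '[{"rx":0,"ry":0,"rz":0,"x":-0.07,"y":-0.03,"z":0,"hand":1},{"rx":0,"ry":0,"rz":0,"x":-0.06,"y":-0.03,"z":0,"hand":1},{"rx":0,"ry":0,"rz":0,"x":0,"y":0,"z":0,"hand":1}]'; python3 arm.py
python3 -m creep '[{"rx":0,"ry":0,"rz":0,"x":0.3,"y":0,"z":0,"hand":1},{"rx":0,"ry":0,"rz":0,"x":0.6,"y":0,"z":0,"hand":1},{"rx":0,"ry":0,"rz":0,"x":0,"y":0,"z":-1,"hand":1},{"rx":0,"ry":0,"rz":0,"x":0,"y":0,"z":-1,"hand":1},{"rx":0,"ry":0,"rz":0,"x":0,"y":0,"z":-1,"hand":1},{"rx":0,"ry":0,"rz":0,"x":-1,"y":0,"z":-1,"hand":1},{"rx":0,"ry":0,"rz":0,"x":-1,"y":0,"z":-1,"hand":1},{"rx":0,"ry":0,"rz":0,"x":-1,"y":0,"z":-1,"hand":1},{"rx":0,"ry":0,"rz":0,"x":-1,"y":0,"z":-1,"hand":1},{"rx":0,"ry":0,"rz":0,"x":-1,"y":0,"z":-1,"hand":1},{"rx":0,"ry":0,"rz":0,"x":-1,"y":0,"z":-1,"hand":1},{"rx":0,"ry":0,"rz":0,"x":-1,"y":0,"z":-1,"hand":1}]'
python3 -m creep '[{"rx":0,"ry":0,"rz":0,"x":0,"y":0,"z":0,"hand":1},{"rx":0,"ry":0,"rz":0,"x":0,"y":0,"z":0,"hand":1}]'
python3 look.py 5
python3 - <<'E'
from h import *
print(proj("wrist",[.457,-.1235,.19],np.load("T5.npy")))
w=cv2.imread("pics/w5.png"); c=proj("wrist",[.457,-.1235,.16],np.load("T5.npy")).astype(int)
cv2.imwrite("pics/v5b.png",cv2.resize(w[c[1]-60:c[1]+60,c[0]-80:c[0]+80],(800,600),interpolation=2)); print(c)
E
```

```text
clock: 15.15
ee_pos: [0.5077, -0.1431, 0.2033]
orientation: [0.985, 0.173, 0.0, 0.0]
contact_force: [1.6, 0.0, 1.3]
opening: -0.0003
gripper_force: 1.0
100 arm deg -112.51238821458057 0.11070024828772895
clock: 16.4
ee_pos: [0.3927, -0.1847, 0.4038]
orientation: [0.985, 0.173, -0.001, -0.0]
contact_force: [0.1, -0.3, 0.1]
opening: -0.0002
gripper_force: 0.0
clock: 16.6
ee_pos: [0.3937, -0.1848, 0.4032]
orientation: [0.985, 0.173, 0.0, 0.0]
contact_force: [-1.1, 0.4, 0.9]
opening: -0.0001
gripper_force: 0.0
wrist arm 1148 -112.27208137314605
top arm 106 -112.24536281126319
expected ring px [246.09917686 114.56125438] [236.1237682  230.88772434]
[246.09917686 114.56125438]
[248 114]
```

View pics/v5b.png

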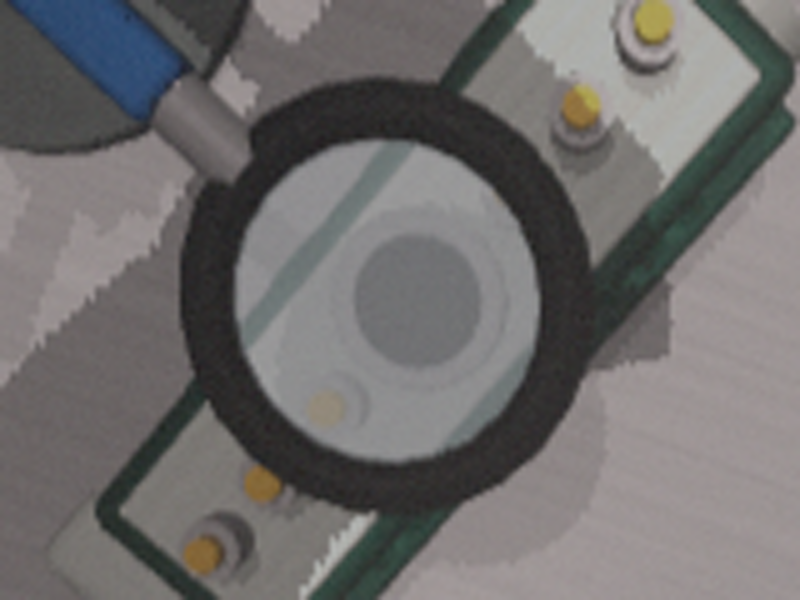

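The crop shows the bore at (418,301), full-image (251.6,114.2), and the inner ring edge centred at about (388,300), full-image (245.6,114).

```bash
python3 rm.py 5 246,114 251.6,114.2 46 236,231
```

```text
inner w ((244.90126037597656, 113.64915466308594), (62.01292419433594, 66.05404663085938), 166.05702209472656) side ((235.21640014648438, 230.3340606689453), (17.23224639892578, 24.98383331298828), 86.35157775878906)
lens [ 0.4575 -0.1223  0.193 ] 0.1687261814121385 -112.53659841348623 port [ 0.4578 -0.1237  0.129 ] 0.1699083271259281 -112.27526515461413 deg to go -0.26133325887209935
-0.15 wrist ((245.49151611328125, 113.82225799560547), (63.030029296875, 66.3755874633789), 159.52935791015625)
-0.15 side ((236.01943969726562, 230.23004150390625), (17.37116813659668, 25.078323364257812), 96.25125885009766)
0 wrist ((245.79595947265625, 113.4521713256836), (62.77031326293945, 66.76850128173828), 163.26284790039062)
0 side ((236.05120849609375, 230.23324584960938), (17.12267303466797, 25.099014282226562), 84.54118347167969)
0.15 wrist ((246.06448364257812, 113.1064453125), (61.46704864501953, 66.81365203857422), 158.59271240234375)
0.15 side ((236.08206176757812, 230.22955322265625), (16.49656105041504, 25.11075782775879), 73.36433410644531)
```

Centred to within about 0.5 mm and level to about 0.02 rad. Next is the knob, but first I'll check which way joint 6 turns.

```bash
python3 -c "
from cell import manip
s=manip.get_state();print(s['qpos'].round(3),s['clock'])"
```

```text
[-0.438  0.098  0.227  1.702  0.     2.355] 16.75
```

```bash
python3 -m creep '[{"rx":0,"ry":0,"rz":0,"x":0.83,"y":-0.97,"z":0,"hand":1},{"rx":0,"ry":0,"rz":0,"x":0.83,"y":-0.97,"z":0,"hand":1},{"rx":0,"ry":0,"rz":0,"x":0.83,"y":-0.97,"z":0,"hand":1},{"rx":0,"ry":0,"rz":0,"x":0.83,"y":-0.97,"z":0,"hand":1},{"rx":0,"ry":0,"rz":0,"x":0.83,"y":-0.97,"z":0,"hand":1},{"rx":0,"ry":0,"rz":0,"x":0.83,"y":-0.97,"z":0,"hand":1},{"rx":0,"ry":0,"rz":0,"x":0.83,"y":-0.97,"z":0,"hand":1},{"rx":0,"ry":0,"rz":0,"x":0.83,"y":-0.97,"z":0,"hand":1},{"rx":0,"ry":0,"rz":-0.09,"x":0,"y":0,"z":0,"hand":1},{"rx":0,"ry":0,"rz":-0.09,"x":0,"y":0,"z":0,"hand":1},{"rx":0,"ry":0,"rz":-0.09,"x":0,"y":0,"z":0,"hand":1},{"rx":0,"ry":0,"rz":-0.09,"x":0,"y":0,"z":0,"hand":1}]'
python3 -m creep '[{"rx":0,"ry":0,"rz":-0.09,"x":0,"y":0,"z":0,"hand":1},{"rx":0,"ry":0,"rz":-0.09,"x":0,"y":0,"z":0,"hand":1},{"rx":0,"ry":0,"rz":-0.09,"x":0,"y":0,"z":0,"hand":1},{"rx":0,"ry":0,"rz":-0.09,"x":0,"y":0,"z":0,"hand":1},{"rx":0,"ry":0,"rz":-0.09,"x":0,"y":0,"z":0,"hand":1},{"rx":0,"ry":0,"rz":-0.09,"x":0,"y":0,"z":0,"hand":1},{"rx":0,"ry":0,"rz":-0.09,"x":0,"y":0,"z":0,"hand":1},{"rx":0,"ry":0,"rz":-0.09,"x":0,"y":0,"z":0,"hand":1},{"rx":0,"ry":0,"rz":-0.09,"x":0,"y":0,"z":0,"hand":1},{"rx":0,"ry":0,"rz":-0.09,"x":0,"y":0,"z":0,"hand":1},{"rx":0,"ry":0,"rz":-0.09,"x":0,"y":0,"z":0,"hand":1},{"rx":0,"ry":0,"rz":-0.09,"x":0,"y":0,"z":0,"hand":1}]'
python3 -m creep '[{"rx":0,"ry":0,"rz":-0.09,"x":0,"y":0,"z":0,"hand":1},{"rx":0,"ry":0,"rz":-0.09,"x":0,"y":0,"z":0,"hand":1},{"rx":0,"ry":0,"rz":-0.05,"x":0,"y":0,"z":0,"hand":1},{"rx":0,"ry":0,"rz":0,"x":0,"y":0,"z":0,"hand":1},{"rx":0,"ry":0,"rz":0,"x":0,"y":0,"z":0,"hand":1}]'
cat > st.py <<'E'
from h import *
s=manip.get_state(); p=s["ee_pos"]; R_=R.from_quat(s["orientation"]); x=R_.apply([1,0,0]); A=np.array([.522,.0337]); d=p[:2]-A
print("t",s["clock"],"p",p.round(4),"yaw",np.degrees(np.arctan2(x[1],x[0])).round(1),"pol r,ang",np.hypot(*d).round(4),np.degrees(np.arctan2(d[1],d[0])).round(1),"F",s["contact_force"].round(1),"F tool",R_.inv().apply(s["contact_force"]).round(1),"q6",s["qpos"][5].round(2))
E
python3 st.py
```

```text
clock: 17.95
ee_pos: [0.4652, 0.0073, 0.4018]
orientation: [0.896, 0.444, -0.001, -0.001]
contact_force: [0.0, 0.3, -0.7]
opening: -0.0003
gripper_force: 0.0
clock: 19.15
ee_pos: [0.4652, 0.0071, 0.4019]
orientation: [0.26, 0.966, -0.0, -0.001]
contact_force: [0.3, 0.1, 0.1]
opening: -0.0003
gripper_force: 0.0
clock: 19.65
ee_pos: [0.4651, 0.0069, 0.4024]
orientation: [0.086, 0.996, -0.0, -0.001]
contact_force: [-0.4, 0.0, -0.0]
opening: -0.0004
gripper_force: 0.0
t 19.65 p [0.4651 0.0069 0.4024] yaw 170.2 pol r,ang 0.0629 -154.7 F [-0.4  0.  -0. ] F tool [ 0.4 -0.   0. ] q6 0.19
```

```bash
python3 -m creep '[{"rx":0,"ry":0,"rz":0,"x":0,"y":0,"z":1,"hand":1},{"rx":0,"ry":0,"rz":0,"x":0,"y":0,"z":1,"hand":1},{"rx":0,"ry":0,"rz":0,"x":0,"y":0,"z":1,"hand":1},{"rx":0,"ry":0,"rz":0,"x":0,"y":0,"z":1,"hand":1},{"rx":0,"ry":0,"rz":0,"x":0,"y":0,"z":1,"hand":1},{"rx":0,"ry":0,"rz":0,"x":0,"y":0,"z":1,"hand":1},{"rx":0,"ry":0,"rz":0,"x":0,"y":0,"z":0.7,"hand":1},{"rx":0,"ry":0,"rz":0,"x":0,"y":0,"z":0,"hand":1}]'
python3 -m creep '[{"rx":0,"ry":0,"rz":0,"x":0,"y":0.15,"z":0,"hand":1},{"rx":0,"ry":0,"rz":0,"x":0,"y":0.15,"z":0,"hand":1},{"rx":0,"ry":0,"rz":0,"x":0,"y":0.15,"z":0,"hand":1},{"rx":0,"ry":0,"rz":0,"x":0,"y":0.15,"z":0,"hand":1},{"rx":0,"ry":0,"rz":0,"x":0,"y":0,"z":0,"hand":1}]'; python3 st.py
```

```text
clock: 20.45
ee_pos: [0.4636, 0.0066, 0.2669]
orientation: [0.086, 0.996, -0.0, -0.003]
contact_force: [0.5, 0.6, 0.2]
opening: -0.0003
gripper_force: 0.0
clock: 20.95
ee_pos: [0.4674, 0.0187, 0.2697]
orientation: [0.085, 0.996, 0.0, 0.0]
contact_force: [-0.7, -0.0, 0.3]
opening: -0.0
gripper_force: 0.0
t 20.95 p [0.4674 0.0187 0.2697] yaw 170.3 pol r,ang 0.0567 -164.7 F [-0.7 -0.   0.3] F tool [ 0.7 -0.1 -0.3] q6 0.21
```

Clear, just short of the handle. Sweeping clockwise round the axis now.

```bash
python3 -m creep '[{"rx":0,"ry":0,"rz":0.06,"x":0.087,"y":0.25,"z":0,"hand":1},{"rx":0,"ry":0,"rz":0.06,"x":0.087,"y":0.25,"z":0,"hand":1},{"rx":0,"ry":0,"rz":0.06,"x":0.087,"y":0.25,"z":0,"hand":1},{"rx":0,"ry":0,"rz":0.06,"x":0.087,"y":0.25,"z":0,"hand":1},{"rx":0,"ry":0,"rz":0.06,"x":0.087,"y":0.25,"z":0,"hand":1},{"rx":0,"ry":0,"rz":0.06,"x":0.087,"y":0.25,"z":0,"hand":1}]'; python3 st.py
```

```text
clock: 21.55
ee_pos: [0.4684, 0.0495, 0.2693]
orientation: [0.362, 0.932, -0.001, -0.001]
contact_force: [-2.8, -0.6, 0.6]
opening: -0.0001
gripper_force: 1.0
t 21.55 p [0.4684 0.0495 0.2693] yaw 137.6 pol r,ang 0.0559 163.5 F [-2.8 -0.6  0.6] F tool [ 1.7 -2.3 -0.6] q6 0.85
```

```bash
python3 -m creep '[{"rx":0,"ry":0,"rz":0.06,"x":0.087,"y":0.25,"z":0,"hand":1},{"rx":0,"ry":0,"rz":0.06,"x":0.087,"y":0.25,"z":0,"hand":1},{"rx":0,"ry":0,"rz":0.06,"x":0.087,"y":0.25,"z":0,"hand":1},{"rx":0,"ry":0,"rz":0.06,"x":0.087,"y":0.25,"z":0,"hand":1},{"rx":0,"ry":0,"rz":0.06,"x":0.087,"y":0.25,"z":0,"hand":1},{"rx":0,"ry":0,"rz":0.06,"x":0.087,"y":0.25,"z":0,"hand":1},{"rx":0,"ry":0,"rz":0.06,"x":0.087,"y":0.25,"z":0,"hand":1},{"rx":0,"ry":0,"rz":0.06,"x":0.087,"y":0.25,"z":0,"hand":1},{"rx":0,"ry":0,"rz":0.06,"x":0.087,"y":0.25,"z":0,"hand":1},{"rx":0,"ry":0,"rz":0.06,"x":0.087,"y":0.25,"z":0,"hand":1}]'; python3 st.py; python3 arm.py
```

```text
clock: 22.55
ee_pos: [0.5061, 0.0849, 0.2692]
orientation: [0.745, 0.667, -0.0, -0.001]
contact_force: [-2.2, 1.3, 0.7]
opening: -0.0002
gripper_force: 1.0
t 22.55 p [0.5061 0.0849 0.2692] yaw 83.6 pol r,ang 0.0536 107.3 F [-2.2  1.3  0.7] F tool [ 1.  -2.3 -0.7] q6 1.85
106 arm deg -112.24536281126319 0.11070024828772895
```

```bash
python3 -m creep '[{"rx":0,"ry":0,"rz":0.06,"x":0.12,"y":0.25,"z":0,"hand":1},{"rx":0,"ry":0,"rz":0.06,"x":0.12,"y":0.25,"z":0,"hand":1},{"rx":0,"ry":0,"rz":0.06,"x":0.12,"y":0.25,"z":0,"hand":1},{"rx":0,"ry":0,"rz":0.06,"x":0.12,"y":0.25,"z":0,"hand":1},{"rx":0,"ry":0,"rz":0.06,"x":0.12,"y":0.25,"z":0,"hand":1}]'; python3 st.py
python3 -m creep '[{"rx":0,"ry":0,"rz":0.03,"x":0.05,"y":0.125,"z":0,"hand":1},{"rx":0,"ry":0,"rz":0.03,"x":0.05,"y":0.125,"z":0,"hand":1},{"rx":0,"ry":0,"rz":0.03,"x":0.05,"y":0.125,"z":0,"hand":1},{"rx":0,"ry":0,"rz":0.03,"x":0.05,"y":0.125,"z":0,"hand":1}]'; python3 st.py; python3 arm.py
```

```text
clock: 23.1
ee_pos: [0.5334, 0.0881, 0.2692]
orientation: [0.88, 0.475, -0.001, -0.0]
contact_force: [-1.8, 0.6, 0.7]
opening: 0.0002
gripper_force: 0.8
t 23.1 p [0.5334 0.0881 0.2692] yaw 56.7 pol r,ang 0.0556 78.2 F [-1.8  0.6  0.7] F tool [-0.5 -1.9 -0.7] q6 2.32
clock: 23.5
ee_pos: [0.5438, 0.0855, 0.2692]
orientation: [0.92, 0.391, -0.001, -0.0]
contact_force: [-1.2, -0.1, -0.1]
opening: -0.0003
gripper_force: 0.8
t 23.5 p [0.5438 0.0855 0.2692] yaw 46.0 pol r,ang 0.0562 67.2 F [-1.2 -0.1 -0.1] F tool [-1.  -0.8  0.1] q6 2.49
105 arm deg -112.28856379744602 0.11070024828772895
```

```bash
for i in 1; do python3 -m creep '[{"rx":0,"ry":0,"rz":0.03,"x":0.045,"y":0.125,"z":0,"hand":1},{"rx":0,"ry":0,"rz":0.03,"x":0.045,"y":0.125,"z":0,"hand":1}]' >/dev/null; python3 st.py; done
python3 -m creep '[{"rx":0,"ry":0,"rz":0.03,"x":0.045,"y":0.125,"z":0,"hand":1},{"rx":0,"ry":0,"rz":0.03,"x":0.045,"y":0.125,"z":0,"hand":1}]' >/dev/null; python3 st.py
python3 arm.py
```

```text
t 23.75 p [0.5473 0.0845 0.2691] yaw 40.7 pol r,ang 0.0568 63.6 F [-8.1  6.   2.9] F tool [-2.2 -9.8 -2.9] q6 2.58
t 23.95 p [0.5515 0.0828 0.2691] yaw 35.4 pol r,ang 0.0573 59.0 F [-6.8  6.1  1.8] F tool [-2.  -8.9 -1.7] q6 2.67
104 arm deg -112.2415937107423 0.11070024828772895
```

```bash
python3 -m creep '[{"rx":0,"ry":0,"rz":0.03,"x":0.045,"y":0.125,"z":0,"hand":1},{"rx":0,"ry":0,"rz":0.03,"x":0.045,"y":0.125,"z":0,"hand":1}]' >/dev/null; python3 st.py
python3 -m creep '[{"rx":0,"ry":0,"rz":0.03,"x":0.045,"y":0.125,"z":0,"hand":1}]' >/dev/null; python3 st.py
python3 arm.py
```

```text
t 24.2 p [0.556  0.0801 0.2692] yaw 30.0 pol r,ang 0.0575 53.8 F [-5.6  8.1  1.5] F tool [-0.8 -9.8 -1.5] q6 2.76
t 24.3 p [0.5582 0.0785 0.2692] yaw 27.3 pol r,ang 0.0576 51.1 F [-4.9  8.4  1.9] F tool [-0.5 -9.7 -1.8] q6 2.8
105 arm deg -112.19365111613627 0.11070024828772895
```

```bash
python3 -m creep '[{"rx":0,"ry":0,"rz":0.02,"x":0.03,"y":0.085,"z":0,"hand":1}]' >/dev/null; python3 st.py
python3 -m creep '[{"rx":0,"ry":0,"rz":0.02,"x":0.03,"y":0.085,"z":0,"hand":1}]' >/dev/null; python3 st.py
python3 -m creep '[{"rx":0,"ry":0,"rz":0,"x":0,"y":0.05,"z":0,"hand":1}]' >/dev/null; python3 st.py
```

```text
t 24.45 p [0.5597 0.0773 0.2692] yaw 25.5 pol r,ang 0.0576 49.2 F [-3.6  8.3  1.3] F tool [ 0.3 -9.1 -1.3] q6 2.83
t 24.55 p [0.561  0.0761 0.2692] yaw 23.7 pol r,ang 0.0577 47.4 F [-4.1  8.4  0.7] F tool [-0.3 -9.4 -0.7] q6 2.86
t 24.65 p [0.5616 0.0752 0.2692] yaw 23.8 pol r,ang 0.0574 46.4 F [-3.4  9.   0.7] F tool [ 0.6 -9.6 -0.6] q6 2.86
```

```bash
python3 -m creep '[{"rx":0,"ry":0,"rz":0.01,"x":0,"y":0.05,"z":0,"hand":1},{"rx":0,"ry":0,"rz":0.01,"x":0,"y":0.05,"z":0,"hand":1}]' >/dev/null; python3 st.py
python3 -m creep '[{"rx":0,"ry":0,"rz":0.01,"x":0,"y":0.05,"z":0,"hand":1},{"rx":0,"ry":0,"rz":0,"x":0,"y":0.03,"z":0,"hand":1}]' >/dev/null; python3 st.py
```

```text
t 24.85 p [0.5629 0.0738 0.2692] yaw 22.0 pol r,ang 0.0573 44.5 F [-1.7 10.   0.4] F tool [ 2.2 -9.9 -0.3] q6 2.88
t 25.05 p [0.5633 0.0735 0.2693] yaw 21.1 pol r,ang 0.0573 43.9 F [-3.9 13.4  1.4] F tool [  1.2 -13.9  -1.3] q6 2.9
```

```bash
python3 -m creep '[{"rx":0,"ry":0,"rz":0,"x":0,"y":0.05,"z":0,"hand":1}]' >/dev/null; python3 st.py
python3 -m creep '[{"rx":0,"ry":0,"rz":0,"x":0,"y":0.05,"z":0,"hand":1},{"rx":0,"ry":0,"rz":0,"x":0,"y":0,"z":0,"hand":1}]' >/dev/null; python3 st.py; python3 arm.py
```

```text
t 25.15 p [0.5633 0.0733 0.2692] yaw 21.2 pol r,ang 0.0572 43.8 F [-3.5 15.6  0.3] F tool [  2.3 -15.8  -0.1] q6 2.9
t 25.35 p [0.5633 0.0732 0.2693] yaw 21.2 pol r,ang 0.0571 43.7 F [-4.6 16.3  0.4] F tool [  1.6 -16.9  -0.2] q6 2.89
105 arm deg -112.28856379744602 0.11070024828772895
```

```bash
python3 -m creep '[{"rx":0,"ry":0,"rz":0,"x":0,"y":0.07,"z":0,"hand":1},{"rx":0,"ry":0,"rz":0,"x":0,"y":0.07,"z":0,"hand":1},{"rx":0,"ry":0,"rz":0,"x":0,"y":0,"z":0,"hand":1}]' >/dev/null; python3 st.py
```

```text
t 25.7 p [0.5634 0.0727 0.2693] yaw 21.3 pol r,ang 0.0568 43.3 F [-7.3 22.2  1.8] F tool [  1.3 -23.4  -1.3] q6 2.89
```

The handle is firmly home: 23 N against a dead stop. I'll back off, rise and do a final check.

```bash
python3 -m creep '[{"rx":0,"ry":0,"rz":0,"x":0,"y":-0.3,"z":0,"hand":1},{"rx":0,"ry":0,"rz":0,"x":0,"y":-0.7,"z":0,"hand":1},{"rx":0,"ry":0,"rz":0,"x":0,"y":0,"z":-1,"hand":1},{"rx":0,"ry":0,"rz":0,"x":0,"y":0,"z":-1,"hand":1},{"rx":0,"ry":0,"rz":0,"x":0,"y":0,"z":-1,"hand":1},{"rx":0,"ry":0,"rz":0,"x":-1,"y":0,"z":-1,"hand":1},{"rx":0,"ry":0,"rz":0,"x":-1,"y":0,"z":-1,"hand":1},{"rx":0,"ry":0,"rz":0,"x":-1,"y":0,"z":-1,"hand":1},{"rx":0,"ry":0,"rz":0,"x":-1,"y":0,"z":-1,"hand":1},{"rx":0,"ry":0,"rz":0,"x":-1,"y":1,"z":0,"hand":1},{"rx":0,"ry":0,"rz":0,"x":-1,"y":1,"z":0,"hand":1},{"rx":0,"ry":0,"rz":0,"x":-1,"y":1,"z":0,"hand":1}]'
python3 -m creep '[{"rx":0,"ry":0,"rz":0,"x":-1,"y":1,"z":0,"hand":1},{"rx":0,"ry":0,"rz":0,"x":-1,"y":1,"z":0,"hand":1},{"rx":0,"ry":0,"rz":0,"x":0,"y":1,"z":0,"hand":1},{"rx":0,"ry":0,"rz":0,"x":0,"y":1,"z":0,"hand":1},{"rx":0,"ry":0,"rz":0,"x":0,"y":1,"z":0,"hand":1},{"rx":0,"ry":0,"rz":0,"x":0,"y":1,"z":0,"hand":1},{"rx":0,"ry":0,"rz":0,"x":0,"y":0,"z":0,"hand":1},{"rx":0,"ry":0,"rz":0,"x":0,"y":0,"z":0,"hand":1}]'
python3 look.py 6
python3 - <<'E'
from h import *
w=cv2.imread("pics/w6.png"); cv2.imwrite("pics/v6b.png",np.hstack([cv2.resize(w,(400,300)),cv2.resize(cv2.imread("pics/t6.png")[150:300,180:380],(400,300))]))
E
```

```text
clock: 26.9
ee_pos: [0.4488, -0.0237, 0.4098]
orientation: [0.983, 0.182, 0.001, 0.001]
contact_force: [0.8, 0.3, -0.3]
opening: -0.0002
gripper_force: 0.0
clock: 27.7
ee_pos: [0.4545, -0.1493, 0.4092]
orientation: [0.984, 0.181, -0.0, -0.0]
contact_force: [-0.4, 0.1, -0.1]
opening: -0.0
gripper_force: 0.0
wrist arm 764 -112.0506132797879
top arm 100 -112.62444355851518
expected ring px [260.04012499 177.73757005] [236.1237682  230.88772434]
```

View pics/v6b.png

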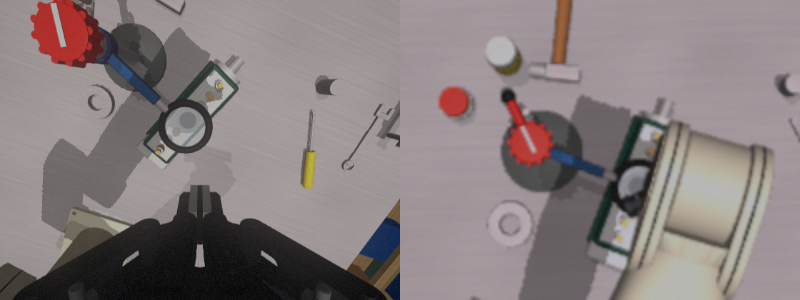

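The wrist half shows the ring at full-image (260,178), as predicted for centred, and the top half shows the handle at its pin with the bystanders unmoved. One last tilt check before handing in.

```bash
python3 rm.py 6 260,178 262.5,167 46 236,231 | cut -c1-200 | grep -E "inner|lens|^0 "
```

```text
inner w ((259.0294189453125, 177.41517639160156), (57.21072769165039, 58.1357421875), 123.76033782958984) side ((235.16827392578125, 230.3671875), (17.276721954345703, 25.063274383544922), 85.74502563
lens [ 0.4576 -0.1223  0.193 ] 0.1686571286077696 -112.5352940788964 port [ 0.4592 -0.1222  0.129 ] 0.16797052272893406 -112.03848777189644 deg to go -0.4968063069999573
0 wrist ((259.8932189941406, 177.36785888671875), (57.16569900512695, 58.512882232666016), 119.88385772705078)
0 side ((236.05267333984375, 230.2332763671875), (17.12267303466797, 25.09901237487793), 84.5413589477539)
```

The lens angle is unchanged at -112.5° and the tilt is about 0.015 rad. Handing in.

```bash
python3 -c "
from cell import manip
print(manip.finish_job())"
```

```text
the job is handed in; nothing more can be done
None
```

The job is handed in at about 28 s: the lens is centred over the port to about 1 mm and level to about 0.02 rad, the clamp handle was pressed against its stop at 23 N, and nothing else on the bench looked disturbed.

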